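# Fold down the sprung rack step and lock it with its rod

### The arm

A 6-joint arm with a two-finger parallel gripper is mounted at the origin on the work surface. World frame = base frame: x ahead of the robot, y to its left, z up, the work surface at z = 0. Lengths are in m, angles in rad, forces in N, time in s.
With the tool pointing down it reaches from about 0.375 to 0.9 m from the base axis. Payload 3.1 kg.
Tool frame: the origin (TCP) lies on the centre line of the jaws, within the pads' length; the fingertips stand 25 mm ahead of it and the grasp point (between the pads) lies 6 mm ahead of it (robot.nose_length is the y of the fingertips in the tool frame, in m); y points along the fingers, z is the direction in which the jaws open and shut, and the axes are right-handed (so a half turn about y gives the same grasp; the last joint's range is limited). The gripper opens to 87 mm and grips with 3 to 60 N. Pads are 19 mm wide; open, the fingers measure 117 mm over their backs; the gripper's body (75 mm by 190 mm) begins 51 mm behind the grasp point.
Start: joints at [0.944, 0.527, 1.433, -0, 1.181, -0.178], TCP at [0.271, 0.563, 0.248] pointing down, gripper open.
Joint ranges: [-3.08, 3.08], [-0.75, 2.2], [0.22, 2.44], [-1.43, 4.57], [0, 2.65], [-2.85, 2.85]. Speed limits (rad/s): [2.79, 2.79, 3.14, 3.14, 3.14, 3.14].

### API

Orientations are given as a unit quaternion [x, y, z, w].
In Python, from rig import robot, eyes, ticket gives the robot as it stands.
- The arm moves only by the tool play_rows, never from a script. Its argument "series" is a list of rows, each a list of 7 numbers: the opening, from 0 (shut) to 1 (fully open), then the shift along the tool's x, y, z scaled (see below), then the turn, a rotation vector about the tool's x, y, z scaled (see below). In form: [[claw, dx, dy, dz, ax, ay, az], ...]. A call has 1 to 12 rows; each row shifts and turns the commanded pose from where the row before left it, along the tool's axes as they then stand; what a row does not reach is not made up. The controller multiplies each number of a shift by 100 mm and each number of a turn by 180 degrees. A row lasts 1/12 s, in which the tool goes at most 41.7 mm and 7.16 degrees, less where a joint would pass 70% of its speed; a pose out of reach is approached as far as the arm can. A call with a number of a shift or a turn outside -1 to 1 is refused whole. A call with a gripper value outside its range is refused whole. The fingers move at their own pace and stop on an object; "grip_force" is the grip in N (left out, the last holds). Time passes only in rows, so rows that do not move let the fingers close. It gives the time, the measured TCP pose, the force and the opening at its end, in the units of the state.
- robot.get_obs(): the state, without advancing time (a new reading comes with each control period).
- eyes.camera(name): name is "scene" or "top" or "wrist"; returns the picture (384x512x3 uint8, red, green, blue); there is no depth.
- eyes.camera_params(name): a dict with "K" (3x3 intrinsics, pixels), "rvec" (rotation vector, rad) and "tvec" (3), from world to camera coordinates, as OpenCV has them. Camera axes: x right, y down, z forward; pixel columns grow to the right and rows downward; lengths in m; the calibration is good to about 2 mm. A picture is of the moment at which its call begins: read the wrist's pose just before it. camera_params takes no time and is no camera call; for the wrist camera it gives the pose at the moment of the call.
- ticket.hand_in(): hands the job in, once; it reports no verdict.
The state is a dict: "time": time; "q": joint angles; "joint_velocities": joint speeds; "joint_torque": joint torques, N m; "position": TCP position; "tool_rot": TCP orientation; "ft_force": force on the tool from outside, world axes, zero at the start; "moment": the same for the moment, N m; "grip_width": finger opening in m.
Only numpy, scipy, OpenCV 4.12 (cv2) and the standard library are available. Lean on these libraries where they do the work, as an engineer would, in place of code of your own. Each camera call takes 0.05 s, during which the arm holds its last target.

### The job

Get the rack stand ready for loading: push the sprung blue step over, away from the white housing, until it snaps down flat against its stop. Then take the red rod from its cradle and thread it through the holes in both upright cheeks and the step's lug between them, so that it sticks out on both sides, and let go of it. Leave the tube rack, the bottle and the hand-held reader where they are.

Things in the scene. Friction and masses are not known exactly. Their poses are not given: they have to be found in the camera images.
- stand: Rack stand fixed to the bench, about 260 x 130 mm. Origin on the bench, midway between the cheeks; own z up, y along the hinge, +x the side to which the step folds down. White housing 52 mm high at x -160 to -85 mm. Two white upright cheeks 12 mm thick at y -60 to -48 and +48 to +60 mm, x -45 to +35, tops at z 102 mm.
- bore (a point): Midway between the cheeks on the centre line of their lock holes: round, 20 mm wide, running along the stand's y through each cheek (stand frame x +2, y 0, z 83 mm). Axes as the stand's. The step has a lug 16 mm thick in the middle (y -8 to +8), whose own 20 mm hole lines up on this line only when the step is fully down.
- hinge (a point): Middle of the step's hinge line, which runs along the stand's y (stand frame x -20, y 0, z 55 mm).
- step (a joint): Angle of the blue step, rad. 0: parked, leaning back 30 degrees from upright over the housing (towards stand -x); 2.09: flat and level on its stop at +x. An over-centre spring holds it at either stop; dead point at about 0.7: short of it the step springs back, past it it snaps down by itself in under a second. About 4 N at the free edge moves it from parked.
- step_edge (a point): Middle of the step's free edge, 120 mm from the hinge; parked it is at stand x -80, z 159 mm, and it rises to z 175 as it swings through upright. The step is a plate 80 mm wide (along y) and 8 mm thick, with a yellow lip at this edge standing 9 mm off its middle plane on the face that ends on top. The lug, on that same face, stays within 40 mm of the hinge along the plate.
- rod: Straight plain red rod, 14 mm in diameter, 210 mm long, both ends alike, about 0.12 kg. Origin at its middle; own y along its length. Lies level in its cradle, its centre line 50 mm above the bench.
- cradle: Grey rod cradle fixed to the bench, base 80 x 100 mm and 10 mm thick, origin at the centre of its underside; the rod lies along its y, loose in two notched posts at y +-38 mm (each 14 mm along y, 40 mm along x, 55 mm high). The rod's ends overhang freely from 45 to 105 mm from the middle.
- tube_rack: Bystander: white strip rack 60 x 200 mm, 60 mm high over its five red-capped tubes; origin at the centre of its underside.
- reagent: Bystander: white bottle, 64 mm in diameter and 130 mm high, blue cap; origin at the centre of its underside.
- reader: Bystander: white hand-held reader, 170 x 85 x 30 mm, lying flat; origin at the centre of its underside.
Not all that is in view belongs to the job. What is meant by the rod is not grey, and is the smaller of those in its own colour.

How it is judged:
By the outcome, as a careful person would: the job done as asked, in the order asked, and still so for the second after the job is handed in, with the robot touching nothing.
It also fails if it takes over 61 s, if anything falls off the work surface, if the arm or the gripper's body presses on something with over 40 N, if the wrist force passes 120 N, or if a joint passes its speed limit or range.

## Working session

There is one attempt and no reset: what is moved stays moved. The work goes in short steps, Python scripts to look and compute and a tool call to move; the robot and the scene stay as the last step left them, time stands still between calls to the robot, and variables do not carry over. Pictures are saved under pics/ and viewed, and the job is handed in when it is done.

Besides the shell and the picture viewer there is one more tool, called as a command line: name --pt "numbers of a row" for each row, then --argument value for the rest. play_rows: Moves the arm, as the interface text tells. Its arguments: {"type":"object","properties":{"series":{"type":"array","items":{"type":"array","items":{"type":"number"}}},"grip_force":{"type":"number"}},"required":["series"]}

```bash
ls; mkdir -p pics
python3 - <<'E'
from rig import robot, eyes, ticket
import cv2
print(robot.get_obs())
for n in ["scene","top","wrist"]:
    im=eyes.camera(n); cv2.imwrite(f"pics/{n}0.png",im[:,:,::-1]); p=eyes.camera_params(n); print(n,p)
E
```

```text
pics
{'time': 0.0, 'q': array([ 9.43479566e-01,  5.28479028e-01,  1.43389741e+00,  1.98475773e-05,
        1.18140238e+00, -1.78462347e-01]), 'joint_velocities': array([-2.33294200e-05,  2.80690911e-04,  8.19615772e-04,  1.29122009e-03,
       -1.79484828e-04,  8.14640800e-04]), 'joint_torque': array([ 4.55192840e-04, -4.40038705e+01, -1.76589847e+01,  6.33199629e-02,
        5.81745955e-02, -1.44548021e-04]), 'position': array([0.27075116, 0.56255723, 0.24656524]), 'tool_rot': array([ 0.69008126, -0.15767671,  0.15705867, -0.68866427]), 'ft_force': array([ 0.3309986 , -0.16575031,  0.11681212]), 'moment': array([ 0.05382786, -0.02257953, -0.0362841 ]), 'grip_width': 0.08711574564822312}
scene {'K': array([[493.12361538,   0.        , 261.8087894 ],
       [  0.        , 493.12361538, 192.14953321],
       [  0.        ,   0.        ,   1.        ]]), 'rvec': array([ 2.25800448,  0.63398032, -0.29522926]), 'tvec': array([-0.43708387, -0.06301131,  1.75396265])}
top {'K': array([[460.37010575,   0.        , 261.36036633],
       [  0.        , 460.37010575, 185.9282941 ],
       [  0.        ,   0.        ,   1.        ]]), 'rvec': array([ 2.15188484, -2.1715071 ,  0.17046012]), 'tvec': array([0.03666619, 0.52177071, 1.41729296])}
wrist {'K': array([[291.26162565,   0.        , 252.56324998],
       [  0.        , 291.26162565, 190.50249268],
       [  0.        ,   0.        ,   1.        ]]), 'rvec': array([-2.46177644, -1.54638123, -0.20403275]), 'tvec': array([-0.62347709, -0.03118788,  0.39159152])}
```

View pics/scene0.png

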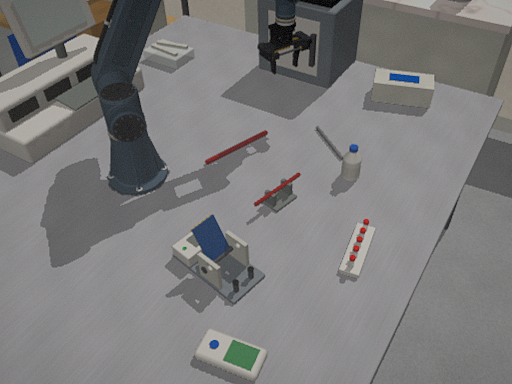

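View pics/top0.png

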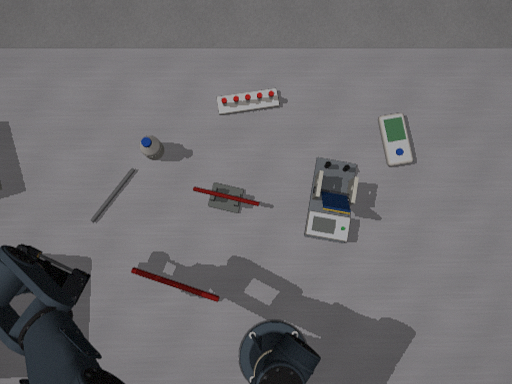

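View pics/wrist0.png

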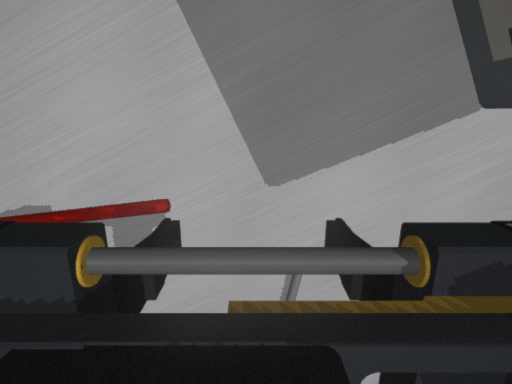

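The red things are the rod in the cradle at top (226,197), a longer red bar on the bench at top (175,284), and red caps at top (248,98). There is also a grey bar at top (115,195). I choose the cradle one because it is the shorter red one, and I'll check it in close crops.

```bash
cat > h.py <<'E'
import numpy as np, cv2
from scipy.spatial.transform import Rotation as R
from rig import robot, eyes, ticket
def cam(n,p=None):
    p=p or eyes.camera_params(n); Rm=cv2.Rodrigues(np.array(p["rvec"]))[0]; t=np.array(p["tvec"]); return p["K"],Rm,t
def ray(n,uv,p=None):
    K,Rm,t=cam(n,p); d=Rm.T@np.linalg.inv(K)@np.array([uv[0],uv[1],1.]); return -Rm.T@t,d/np.linalg.norm(d)
def onz(n,uv,z,p=None):
    c,d=ray(n,uv,p); return c+d*(z-c[2])/d[2]
def proj(n,P,p=None):
    K,Rm,t=cam(n,p); q=(Rm@np.atleast_2d(P).T).T+t; q=q@K.T; return q[:,:2]/q[:,2:]
def tri(rs):
    A=np.zeros((3,3));b=np.zeros(3)
    for c,d in rs:
        M=np.eye(3)-np.outer(d,d);A+=M;b+=M@c
    return np.linalg.solve(A,b)
def red(im):
    h=cv2.cvtColor(im,cv2.COLOR_RGB2HSV); return (((h[...,0]<8)|(h[...,0]>172))&(h[...,1]>130)&(h[...,2]>60)).astype(np.uint8)
def snap(n,name,box=None,s=1):
    im=eyes.camera(n); 
    o=im
    if box: o=im[box[1]:box[3],box[0]:box[2]]
    o=cv2.resize(o,None,fx=s,fy=s,interpolation=cv2.INTER_CUBIC); cv2.imwrite(f"pics/{name}.png",o[:,:,::-1]); return im
E
python3 - <<'E'
from h import *
a=cv2.imread("pics/top0.png");b=cv2.imread("pics/scene0.png")
cv2.imwrite("pics/c_top.png",cv2.resize(a[145:250,185:370],None,fx=4.3,fy=4.3,interpolation=cv2.INTER_CUBIC))
cv2.imwrite("pics/c_sc.png",cv2.resize(b[165:310,160:310],None,fx=4,fy=4,interpolation=cv2.INTER_CUBIC))
for n,im in(("top",a),("scene",b)):
    m=red(im[:,:,::-1].copy()); k,l,s,c=cv2.connectedComponentsWithStats(m)
    for i in range(1,k):
        if s[i,4]>60:
            ys,xs=np.where(l==i); pts=np.c_[xs,ys].astype(float); mu=pts.mean(0); u=np.linalg.svd(pts-mu,full_matrices=False)[2][0]; t=(pts-mu)@u
            e1,e2=mu+u*t.min(),mu+u*t.max()
            P=[onz(n,e,0.05) for e in(e1,e2)]; Q=[onz(n,e,0.007) for e in(e1,e2)]
            print(n,s[i],e1,e2,P[0],P[1],np.linalg.norm(P[0]-P[1]),"bench",np.linalg.norm(Q[0]-Q[1]))
E
```

```text
top [193 187  66  19 252] [192.96442189 188.15046403] [258.10558346 203.553475  ] [0.5146784  0.24505847 0.05      ] [0.46488811 0.04296628 0.05      ] 0.20813535514747705 bench 0.21442226911585102
top [131 269  88  32 424] [131.44081508 269.69533083] [218.01773601 298.94750719] [0.26707136 0.42842812 0.05      ] [0.17720666 0.16658718 0.05      ] 0.2768327050021248 bench 0.2851946836709934
scene [206 131  61  33 236] [266.23610223 131.46758252] [205.95306243 161.9070437 ] [0.29260608 0.39079707 0.05      ] [0.20413174 0.13200129 0.05      ] 0.2735013029250681 bench 0.2841934565106207
scene [255 173  45  33 165] [299.10760121 173.15488404] [254.43647961 204.18885376] [0.51172264 0.24531285 0.05      ] [0.46179513 0.04166914 0.05      ] 0.20967478752739332 bench 0.21787173213893396
```

View pics/c_top.png

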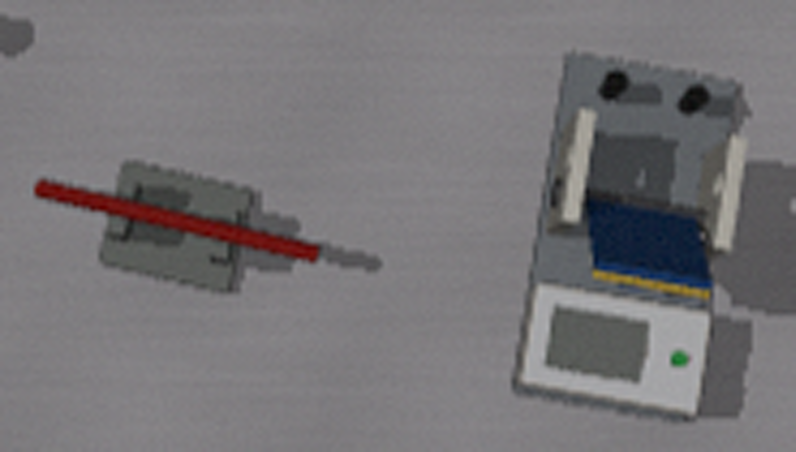

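View pics/c_sc.png

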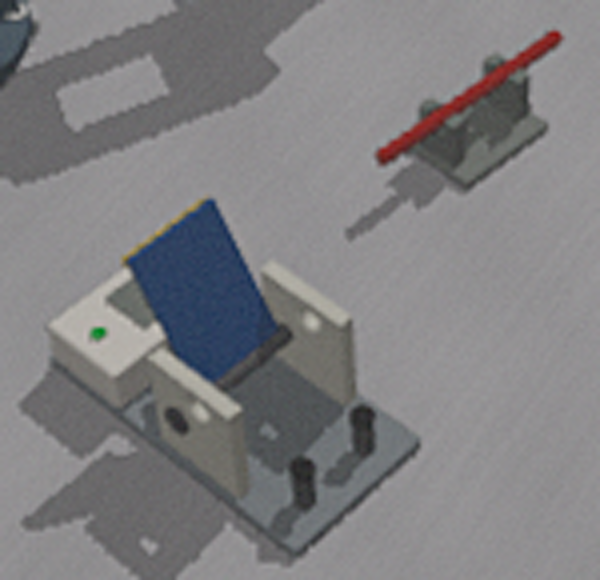

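Run:
```python
from h import *
a=cv2.imread("pics/top0.png")[:,:,::-1].copy()
h=cv2.cvtColor(a,cv2.COLOR_RGB2HSV)
roi=np.zeros(a.shape[:2],np.uint8);roi[150:245,300:362]=1
for th in(185,200):
  m=((h[...,2]>th)&(roi>0)).astype(np.uint8)
  k,l,s,c=cv2.connectedComponentsWithStats(m)
  for i in range(1,k):
    if s[i,4]>25:
        ys,xs=np.where(l==i); r=cv2.minAreaRect(np.c_[xs,ys].astype(np.float32)); bx=cv2.boxPoints(r)
        z=.052 if s[i,4]>400 else .102
        print(th,s[i],r,np.round([onz("top",p,z)[:2] for p in bx],4).tolist(),onz("top",r[0],z))
m=((h[...,0]>100)&(h[...,0]<125)&(h[...,1]>120)&(roi>0)); ys,xs=np.where(m); print('blue',len(xs),xs.mean(),ys.mean())
m=((h[...,0]>18)&(h[...,0]<32)&(h[...,1]>120)&(roi>0)); ys,xs=np.where(m); print('yel',len(xs),xs.mean(),ys.mean(),xs.min(),xs.max(),onz("top",(xs.mean(),ys.mean()),.16))
```

```text
blue 413 334.98789346246974 201.41404358353512
yel 45 335.8 210.66666666666666 323 349 [ 0.43183118 -0.17807048  0.16      ]
```

Run:
```python
from h import *
a=cv2.imread("pics/top0.png")[:,:,::-1].copy()
h=cv2.cvtColor(a,cv2.COLOR_RGB2HSV)
print(h[190,318:326],a[232,330],a[185,353:360])
roi=np.zeros(a.shape[:2],np.uint8);roi[150:245,300:362]=1
for th in(150,160):
  m=((h[...,2]>th)&(h[...,1]<50)&(roi>0)).astype(np.uint8)
  k,l,s,c=cv2.connectedComponentsWithStats(m)
  for i in range(1,k):
    if s[i,4]>25:
        ys,xs=np.where(l==i); r=cv2.minAreaRect(np.c_[xs,ys].astype(np.float32)); bx=cv2.boxPoints(r)
        z=.052 if s[i,4]>250 else .102
        print(th,s[i],np.round(r[0],1),np.round(r[1],1),r[2],np.round([onz("top",p,z)[:2] for p in bx],3).tolist(),onz("top",r[0],z))
cv2.imwrite("pics/m.png",cv2.resize(m[150:245,300:362]*255,None,fx=6,fy=6,interpolation=0))
```

```text
[[ 21  16 161]
 [ 23  18 166]
 [ 26  14 127]
 [110  21  37]
 [120  34  38]
 [110  20  38]
 [  0  12  41]
 [150  28  36]] [89 91 87] [[110 109 102]
 [164 161 153]
 [161 157 151]
 [161 159 150]
 [140 137 132]
 [ 88  87  89]
 [ 89  86  88]]
150 [316 171   7  25  82] [319.2 183. ] [ 3.1 24.7] 9.462323188781738 [[0.484, -0.13], [0.558, -0.144], [0.557, -0.153], [0.483, -0.139]] [ 0.52043803 -0.14135984  0.102     ]
150 [351 177   7  26  81] [354.5 189.4] [ 3.2 25. ] 8.972626686096191 [[0.464, -0.235], [0.539, -0.25], [0.537, -0.26], [0.462, -0.245]] [ 0.5002171  -0.24741473  0.102     ]
150 [307 212  43  29 529] [327.9 225.6] [40.8 22.5] 9.7824068069458 [[0.372, -0.103], [0.44, -0.117], [0.417, -0.241], [0.349, -0.227]] [ 0.39435739 -0.17202868  0.052     ]
160 [316 171   7  25  65] [319.1 183.1] [ 3.1 24.2] 8.130102157592773 [[0.485, -0.13], [0.558, -0.143], [0.556, -0.152], [0.483, -0.139]] [ 0.5202898  -0.14101276  0.102     ]
160 [352 177   6  25  59] [354.5 189.1] [ 2.8 24.2] 8.130102157592773 [[0.465, -0.237], [0.538, -0.25], [0.537, -0.259], [0.464, -0.245]] [ 0.5010207  -0.24771567  0.102     ]
160 [307 212  43  28 488] [327.8 225.6] [40.7 22.1] 10.007980346679688 [[0.372, -0.103], [0.439, -0.117], [0.416, -0.241], [0.35, -0.226]] [ 0.39434555 -0.17174407  0.052     ]
```

View pics/m.png

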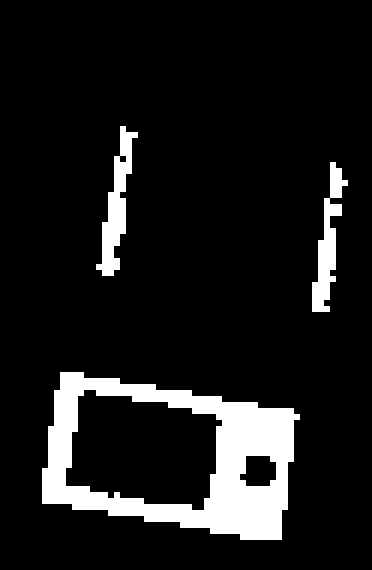

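The crops at top (193,188)-(258,204) show the cradle rod, measured at 208–210 mm, so it is the right one. The long bar measures 285 mm. Stand checks agree with the sizes given: the cheek centres are 108 mm apart and the housing sits 117 mm behind them. Next I work out the push moves.

```bash
cat >> h.py <<'E'
SO=np.array([0.5154,-0.1953,0.]); SY=np.radians(-10.5)
def Rz(a): return R.from_euler('z',a).as_matrix()
def st(x,y,z): return SO+Rz(SY)@np.array([x,y,z])/1000.
def goal_R(zdir_ang):  # tool y down, tool z (jaw) horizontal at world angle
    y=np.array([0,0,-1.]); z=np.array([np.cos(zdir_ang),np.sin(zdir_ang),0]); return np.c_[np.cross(y,z),y,z]
def rel(P,Rg=None,o=None):
    o=o or robot.get_obs(); Rc=R.from_quat(o["tool_rot"]).as_matrix(); p=np.array(o["position"])
    Rg=Rc if Rg is None else Rg
    print("t %.2f"%o["time"],"pos",np.round(p,4),"turn units",np.round(R.from_matrix(Rc.T@Rg).as_rotvec()/np.pi,4),
      "shift(after turn) units",np.round(Rg.T@(np.array(P)-p)*10,3),"ft",np.round(o["ft_force"],1),"w %.4f"%o["grip_width"])
E
python3 - <<'E'
from h import *
o=robot.get_obs(); print(np.round(R.from_quat(o["tool_rot"]).as_matrix(),3))
for a in (SY,SY+np.pi,SY+np.pi/2,SY-np.pi/2):
    rel(st(-130,0,200),goal_R(a))
print(st(-130,0,200),st(15,0,160))
E
```

```text
[[ 0.901 -0.001  0.434]
 [-0.434 -0.001  0.901]
 [-0.    -1.    -0.002]]
t 0.15 pos [0.2708 0.5627 0.2468] turn units [5.000e-04 4.155e-01 3.000e-04] shift(after turn) units [7.008 0.468 2.486] ft [-0.6 -0.4 -0.6] w 0.0869
t 0.15 pos [0.2708 0.5627 0.2468] turn units [ 3.000e-04 -5.845e-01 -5.000e-04] shift(after turn) units [-7.008  0.468 -2.486] ft [-0.6 -0.4 -0.6] w 0.0869
t 0.15 pos [0.2708 0.5627 0.2468] turn units [ 0.0005 -0.0845 -0.0001] shift(after turn) units [ 2.486  0.468 -7.008] ft [-0.6 -0.4 -0.6] w 0.0869
t 0.15 pos [0.2708 0.5627 0.2468] turn units [2.000e-04 9.155e-01 7.000e-04] shift(after turn) units [-2.486  0.468  7.008] ft [-0.6 -0.4 -0.6] w 0.0869
[ 0.38757686 -0.17160938  0.2       ] [ 0.53014882 -0.19803353  0.16      ]
```

play_rows --pt "0 0 0 0 0 0.0378 0" --pt "0 0 0 0 0 0.0378 0" --pt "0 0 0 0 0 0.0378 0" --pt "0 0 0 0 0 0.0378 0" --pt "0 0 0 0 0 0.0378 0" --pt "0 0 0 0 0 0.0378 0" --pt "0 0 0 0 0 0.0378 0" --pt "0 0 0 0 0 0.0378 0" --pt "0 0 0 0 0 0.0378 0" --pt "0 0 0 0 0 0.0378 0" --pt "0 0 0 0 0 0.0375 0" --grip_force 20

```text
time: 1.07
position: [0.2709, 0.5629, 0.2471]
tool_rot: [0.451, -0.545, 0.545, -0.45]
ft_force: [0.7, 0.2, 0.0]
grip_width: 0.0214
```

Run:
```python
from h import *
rel([0.45,0.1,0.245],goal_R(SY)); rel(st(-130,0,200),goal_R(SY)); print(robot.get_obs()["q"])
```

```text
t 1.07 pos [0.2709 0.5629 0.2471] turn units [ 0.0001 -0.0019  0.0003] shift(after turn) units [4.225 0.021 2.604] ft [0.7 0.2 0. ] w 0.0214
t 1.07 pos [0.2709 0.5629 0.2471] turn units [ 0.0001 -0.0019  0.0003] shift(after turn) units [7.009 0.471 2.485] ft [0.7 0.2 0. ] w 0.0214
[9.43525509e-01 5.27929740e-01 1.43323336e+00 3.62553564e-05
 1.18141387e+00 1.13267743e+00]
```

play_rows --pt "0 0.35 0 0.2 0 0 0" --pt "0 0.35 0 0.2 0 0 0" --pt "0 0.35 0 0.2 0 0 0" --pt "0 0.35 0 0.2 0 0 0" --pt "0 0.35 0 0.2 0 0 0" --pt "0 0.35 0 0.2 0 0 0" --pt "0 0.35 0 0.2 0 0 0" --pt "0 0.35 0 0.2 0 0 0" --pt "0 0.35 0 0.2 0 0 0" --pt "0 0.35 0 0.2 0 0 0" --pt "0 0.35 0 0.2 0 0 0" --pt "0 0 0 0 0 0 0"

```text
time: 2.07
position: [0.4205, 0.1386, 0.2478]
tool_rot: [0.45, -0.544, 0.547, -0.45]
ft_force: [-0.0, 0.7, 0.1]
grip_width: 0.0004
```

Run:
```python
from h import *
rel(st(-130,0,200),goal_R(SY)); rel(st(-130,0,160)); snap("wrist","w1");
```

```text
t 2.07 pos [0.4205 0.1386 0.2478] turn units [-0.0011 -0.0025  0.0007] shift(after turn) units [3.11  0.478 0.242] ft [-0.   0.7  0.1] w 0.0004
t 2.07 pos [0.4205 0.1386 0.2478] turn units [0. 0. 0.] shift(after turn) units [3.107 0.885 0.263] ft [-0.   0.7  0.1] w 0.0004
```

View pics/w1.png

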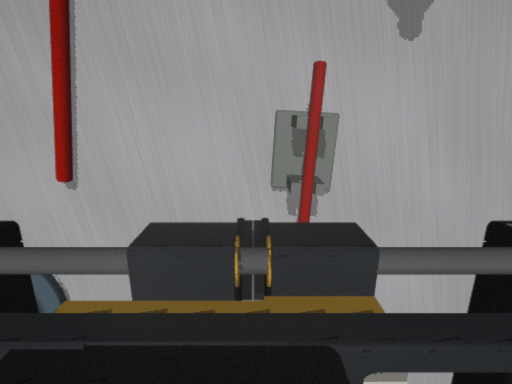

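play_rows --pt "0 0.39 0 0 0 0 0" --pt "0 0.39 0 0 0 0 0" --pt "0 0.39 0 0 0 0 0" --pt "0 0.39 0 0 0 0 0" --pt "0 0.39 0 0 0 0 0" --pt "0 0.39 0 0 0 0 0" --pt "0 0.39 0 0 0 0 0" --pt "0 0.38 0 0.1 0 0 0" --pt "0 0 0.3 0.1 0 0 0" --pt "0 0 0.3 0 0 0 0" --pt "0 0 0.28 0 0 0 0" --pt "0 0 0 0 0 0 0"

```text
time: 3.12
position: [0.3779, -0.1624, 0.1558]
tool_rot: [-0.453, 0.547, -0.54, 0.452]
ft_force: [-0.7, 1.0, -0.5]
grip_width: 0.0002
```

Run:
```python
from h import *
rel(st(15,0,160),goal_R(SY)); print(robot.get_obs()["q"]); snap("scene","s1",(130,120,330,310),4)
a=cv2.imread("pics/w1.png")[:,:,::-1].copy()
```

```text
t 3.12 pos [ 0.3779 -0.1624  0.1558] turn units [ 0.003   0.0001 -0.0017] shift(after turn) units [ 0.073 -0.042  1.562] ft [-0.7  1.  -0.5] w 0.0002
[-6.79168178e-01  4.18343614e-01  2.03629901e+00  4.15583931e-04
  6.97647247e-01 -4.96468018e-01]
```

View pics/s1.png

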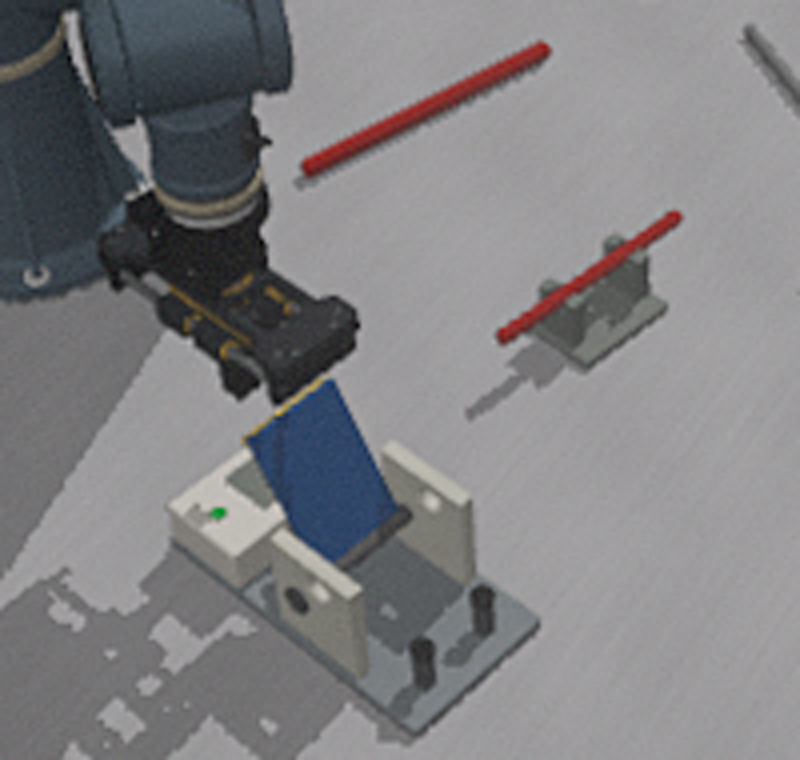

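The scene picture shows the closed fingers behind the parked step's yellow edge, at crop (250,390), over the housing and clear of the plate. Pushing now.

play_rows --pt "0 0.07 -0.04 0.13 0 0 0" --pt "0 0 0 0.13 0 0 0" --pt "0 0 0 0.13 0 0 0" --pt "0 0 0 0.13 0 0 0" --pt "0 0 0 0.13 0 0 0" --pt "0 0 0 0.13 0 0 0" --pt "0 0 0 0.13 0 0 0"

```text
time: 3.75
position: [0.4684, -0.1869, 0.166]
tool_rot: [-0.453, 0.543, -0.543, 0.453]
ft_force: [-2.0, 1.9, 3.3]
grip_width: 0.0004
```

Run:
```python
from h import *
rel(st(15,0,160),goal_R(SY)); snap("scene","s2",(130,120,330,310),4)
```

```text
t 3.75 pos [ 0.4684 -0.1869  0.166 ] turn units [0.0003 0.0007 0.    ] shift(after turn) units [-0.003  0.06   0.628] ft [-2.   1.9  3.3] w 0.0004
```

View pics/s2.png

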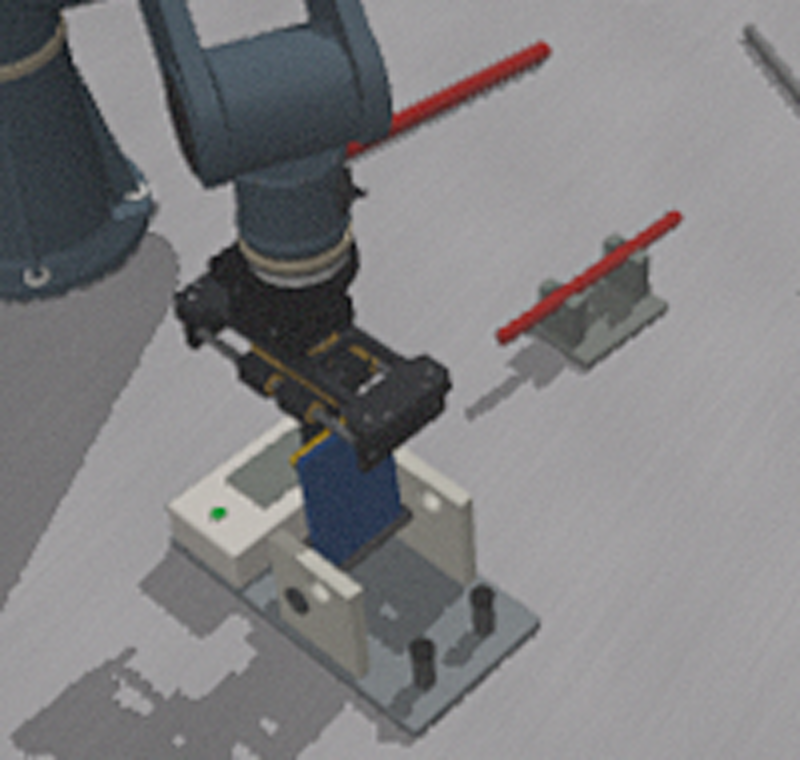

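The step is coming up with the fingers (edge at crop (315,440)), and force is low. Continuing.

play_rows --pt "0 0 0.04 0.13 0 0 0" --pt "0 0 0 0.13 0 0 0" --pt "0 0 0 0.13 0 0 0" --pt "0 0 0 0.13 0 0 0" --pt "0 0 0 0.13 0 0 0" --pt "0 0 0 0.07 0 0 0" --pt "0 0 0 0 0 0 0" --pt "0 0 -0.2 -0.2 0 0 0" --pt "0 0 -0.3 -0.2 0 0 0" --pt "0 0 -0.3 0 0 0 0"

```text
time: 4.63
position: [0.4944, -0.1912, 0.2391]
tool_rot: [-0.454, 0.547, -0.54, 0.451]
ft_force: [0.5, -0.0, -0.1]
grip_width: 0.0004
```

Run:
```python
from h import *
rel(st(15,0,160),goal_R(SY)); snap("scene","s3",(130,120,330,310),4)
a=cv2.imread("pics/w1.png")
```

```text
t 4.63 pos [ 0.4944 -0.1912  0.2391] turn units [ 0.0031  0.0001 -0.0011] shift(after turn) units [0.002 0.791 0.364] ft [ 0.5 -0.  -0.1] w 0.0004
```

View pics/s3.png

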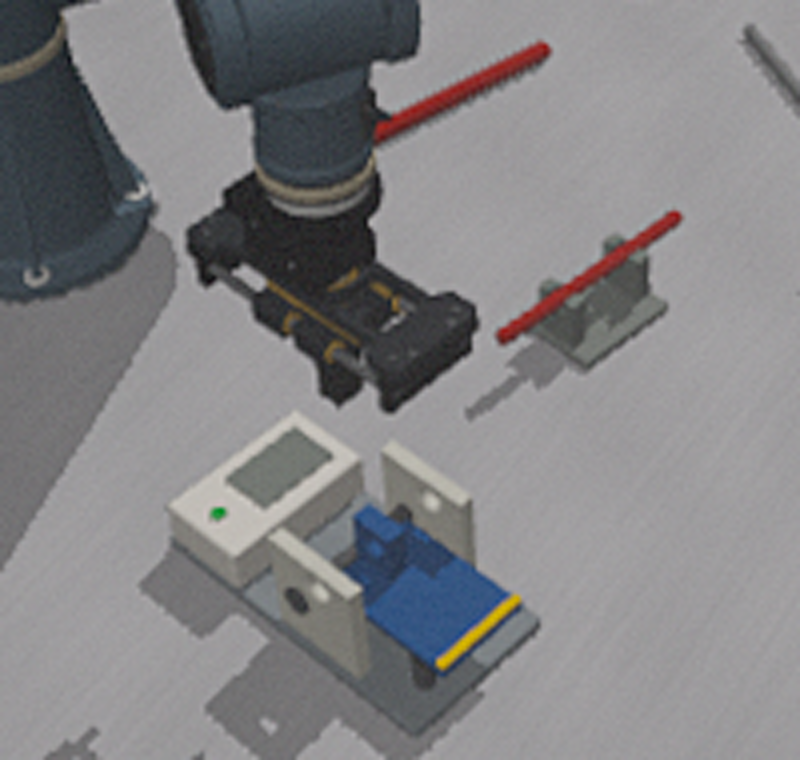

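The step lies flat on its stop posts, with the yellow lip at crop (480,632). I check the bore position by projecting it into the scene view, where the pale spots should be the holes. Then I measure the rod in the wrist picture.

Run:
```python
from h import *
P=[st(2,-60,83),st(2,48,83),st(-20,-60,55),st(2,60,83),st(2,8,83)]
print(np.round((proj("scene",P)-[130,120])*4+1.5,1))
# other end: camera pose seen; rod top view estimates
a=cv2.imread("pics/s3.png")
# light blob centres
h=cv2.cvtColor(a,cv2.COLOR_BGR2HSV)
g=a.min(axis=2)
for c in((320,592),(430,500)):
    s=g[c[1]-16:c[1]+17,c[0]-16:c[0]+17].astype(float); m=s>s.max()-25; ys,xs=np.where(m); print(c,s.max(),np.median(s),m.sum(),xs.mean()-16+c[0],ys.mean()-16+c[1])
rel([0.489,0.144,0.2],goal_R(np.radians(-13.8)))
```

```text
[[320.1 590.6]
 [431.  499.8]
 [302.  599. ]
 [442.8 490.2]
 [391.  532.6]]
(320, 592) 184.0 121.0 210 325.3857142857143 586.6904761904761
(430, 500) 188.0 120.0 186 435.5376344086022 495.8279569892473
t 4.68 pos [ 0.4997 -0.1941  0.2461] turn units [-0.0019  0.0184  0.0008] shift(after turn) units [-3.258  0.461 -0.911] ft [ 1.7 -0.8  3.4] w 0.0004
```

Run:
```python
from h import *
rel([0.506,0.217,0.18],goal_R(np.radians(-13.8)))
```

```text
t 4.68 pos [ 0.4997 -0.1941  0.2461] turn units [-0.0019  0.0184  0.0008] shift(after turn) units [-4.008  0.661 -0.92 ] ft [ 1.7 -0.8  3.4] w 0.0004
```

play_rows --pt "0.5 -0.2 0 0 -0.0019 0.0184 0" --pt "0.6 -0.35 0 -0.08 0 0 0" --pt "0.6 -0.35 0 -0.08 0 0 0" --pt "0.6 -0.35 0 -0.08 0 0 0" --pt "0.6 -0.35 0 -0.08 0 0 0" --pt "0.6 -0.35 0 -0.08 0 0 0" --pt "0.6 -0.35 0 -0.09 0 0 0" --pt "0.6 -0.35 0.1 -0.09 0 0 0" --pt "0.6 -0.35 0.1 -0.09 0 0 0" --pt "0.6 -0.35 0.15 -0.09 0 0 0" --pt "0.6 -0.35 0.15 -0.09 0 0 0" --pt "0.6 -0.3 0.15 -0.07 0 0 0"

```text
time: 5.68
position: [0.5034, 0.2188, 0.1752]
tool_rot: [-0.438, 0.558, -0.555, 0.435]
ft_force: [0.6, -0.7, 0.9]
grip_width: 0.0525
```

play_rows --pt "0.6 0 0 0 0 0 0" --pt "0.6 0 0 0 0 0 0"

```text
time: 5.85
position: [0.503, 0.2178, 0.1745]
tool_rot: [-0.439, 0.557, -0.554, 0.435]
ft_force: [-0.2, 0.1, 0.2]
grip_width: 0.0523
```

Run:
```python
from h import *
rel([0.506,0.2166,0.056],goal_R(np.radians(-13.8)));p=eyes.camera_params("wrist"); im=snap("wrist","w2"); im2=snap("top","t2")
for n,i,pp in(("wrist",im,p),("top",im2,None)):
    m=red(i); k,l,s,c=cv2.connectedComponentsWithStats(m)
    for j in range(1,k):
        if s[j,4]>60:
            ys,xs=np.where(l==j); pts=np.c_[xs,ys].astype(float); mu=pts.mean(0); u=np.linalg.svd(pts-mu,full_matrices=False)[2][0]; t=(pts-mu)@u
            e1,e2=mu+u*t.min(),mu+u*t.max(); print(n,s[j],e1,e2,onz(n,e1,.05,pp),onz(n,e2,.05,pp))
```

```text
t 5.85 pos [0.503  0.2178 0.1745] turn units [0.0025 0.0012 0.0004] shift(after turn) units [0.005 1.185 0.033] ft [-0.2  0.1  0.2] w 0.0523
wrist [ 252  160   14   87 1155] [259.25914046 159.94468531] [257.98536408 246.08850334] [0.51397958 0.24468973 0.05      ] [0.49313824 0.16177746 0.05      ]
wrist [252 274  13  27 327] [258.17761856 273.90641421] [257.3087578  300.10971328] [0.48621279 0.1317199  0.05      ] [0.47825347 0.10204049 0.05      ]
top [214 192  45  14 173] [213.77313529 192.93717056] [258.0815568  203.66309156] [0.49917595 0.18043963 0.05      ] [0.46454708 0.04304416 0.05      ]
```

View pics/w2.png

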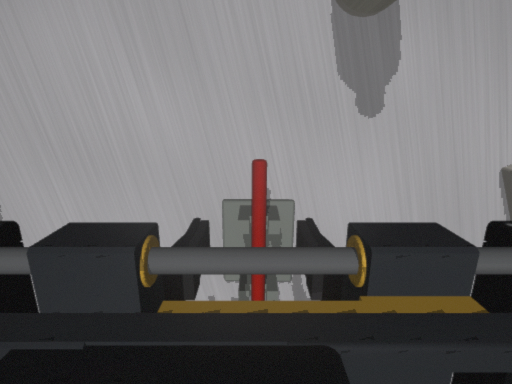

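play_rows --pt "0.6 0 0.2 0.035 0.002 0.001 0" --pt "0.6 0 0.25 0 0 0 0" --pt "0.6 0 0.25 0 0 0 0" --pt "0.6 0 0.25 0 0 0 0" --pt "0.6 0 0.15 0 0 0 0" --pt "0.6 0 0.08 0 0 0 0" --pt "0.6 0 0 0 0 0 0" --pt "0.6 0 0 0 0 0 0"

```text
time: 6.62
position: [0.5086, 0.2148, 0.0577]
tool_rot: [0.435, -0.557, 0.558, -0.435]
ft_force: [0.9, -0.6, -0.1]
grip_width: 0.0523
```

Run:
```python
from h import *
rel([0.5065,0.2165,0.056],goal_R(np.radians(-14)));p=eyes.camera_params("wrist"); im=snap("wrist","w3");rel([0.5065,0.2165,0.056],goal_R(np.radians(-14)))
snap("scene","s4",(200,120,350,230),5)
```

```text
t 6.62 pos [0.5086 0.2148 0.0577] turn units [-0.0004 -0.0005 -0.    ] shift(after turn) units [-0.012  0.017 -0.025] ft [ 0.9 -0.6 -0.1] w 0.0523
t 6.67 pos [0.5089 0.2151 0.0582] turn units [-0.0007 -0.0003 -0.0002] shift(after turn) units [-0.008  0.022 -0.027] ft [-0.6 -0.3 -0.5] w 0.0523
```

View pics/w3.png

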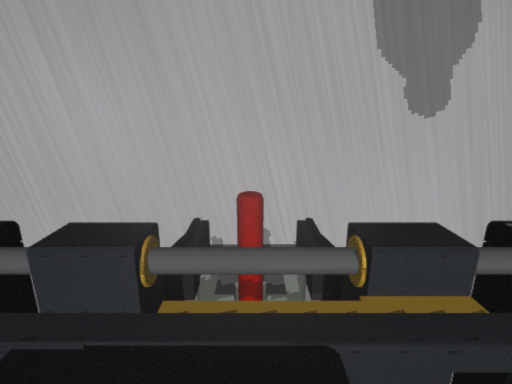

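View pics/s4.png

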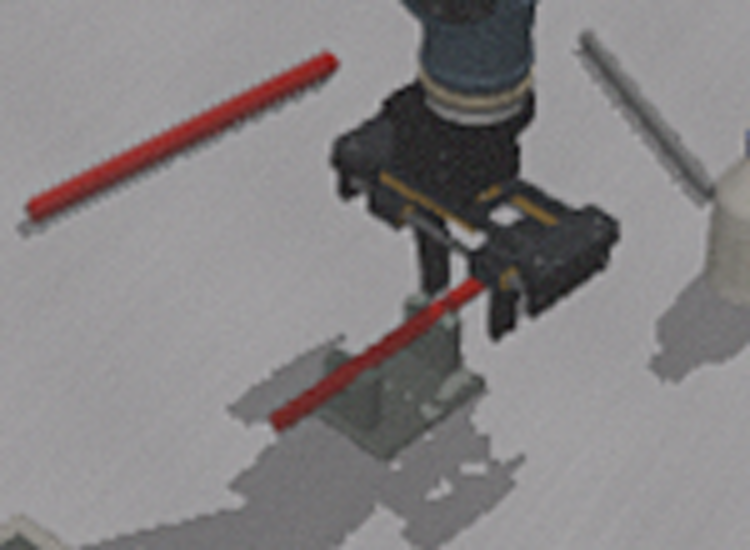

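The rod is between the open jaws, at wrist (250,225), about 1 mm off centre. Closing, then a small lift.

play_rows --pt "0.6 0 0.02 -0.02 0 0 0" --pt "0 0 0 0 0 0 0" --pt "0 0 0 0 0 0 0" --pt "0 0 0 0 0 0 0" --pt "0 0 0 0 0 0 0" --pt "0 0 0 0 0 0 0" --pt "0 0 0 0 0 0 0" --pt "0 0 0 0 0 0 0" --pt "0 0 0 0 0 0 0" --grip_force 50

```text
time: 7.47
position: [0.506, 0.2161, 0.055]
tool_rot: [0.435, -0.557, 0.557, -0.435]
ft_force: [-0.7, 0.2, -0.1]
grip_width: 0.0126
```

Run:
```python
from h import *
rel([0.5065,0.2165,0.056],goal_R(np.radians(-14)))
```

```text
t 7.47 pos [0.506  0.2161 0.055 ] turn units [-0.0001  0.0001  0.    ] shift(after turn) units [-0.005 -0.01   0.004] ft [-0.7  0.2 -0.1] w 0.0126
```

play_rows --pt "0 0 -0.1 0 0 0 0" --pt "0 0 -0.15 0 0 0 0" --pt "0 0 -0.2 0 0 0 0" --pt "0 0 -0.2 0 0 0 0" --pt "0 0 -0.15 0 0 0 0" --pt "0 0 -0.1 0 0 0 0" --pt "0 0 0 0 0 0 0" --pt "0 0 0 0 0 0 0"

```text
time: 8.13
position: [0.506, 0.2161, 0.1455]
tool_rot: [0.435, -0.557, 0.557, -0.436]
ft_force: [0.1, 0.6, -0.8]
grip_width: 0.0124
```

Run:
```python
from h import *
rel(st(2,185+75,120),goal_R(SY))
snap("scene","s5",(200,120,350,230),5); snap("top","t5",(150,140,300,250),5)
rel(st(2,185+75,120),goal_R(SY)); print(st(2,260,120))
```

```text
t 8.13 pos [0.506  0.2161 0.1455] turn units [-0.0004 -0.0194 -0.0001] shift(after turn) units [1.428 0.255 0.863] ft [ 0.1  0.6 -0.8] w 0.0124
t 8.23 pos [0.5051 0.2159 0.1443] turn units [ 0.0005 -0.0194  0.0003] shift(after turn) units [1.425 0.243 0.87 ] ft [ 0.6 -0.3 -0.1] w 0.0123
[0.56474775 0.0599818  0.12      ]
```

View pics/s5.png

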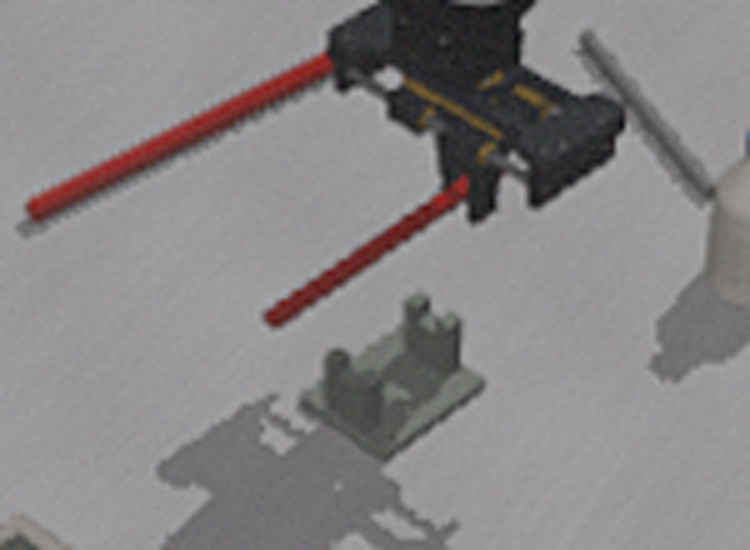

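View pics/t5.png

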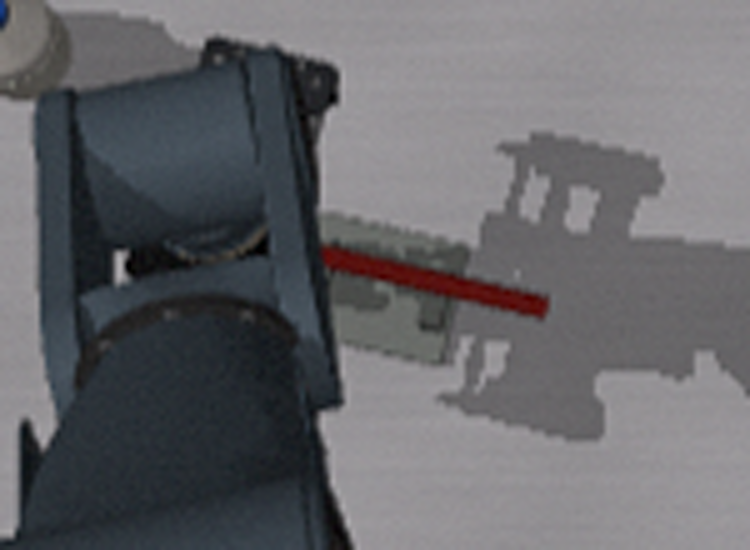

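Rod is held and clear of the cradle. Now I move to the pre-insertion pose, high first.

play_rows --pt "0 0 0 0 0 -0.0195 0" --pt "0 0.1 0 0.1 0 0 0" --pt "0 0.2 0 0.15 0 0 0" --pt "0 0.25 0 0.15 0 0 0" --pt "0 0.25 0 0.15 0 0 0" --pt "0 0.25 0 0.15 0 0 0" --pt "0 0.2 0.1 0.12 0 0 0" --pt "0 0.15 0.1 0.05 0 0 0" --pt "0 0 0.04 0 0 0 0" --pt "0 0 0 0 0 0 0" --pt "0 0 0 0 0 0 0" --pt "0 0 0 0 0 0 0"

```text
time: 9.23
position: [0.5657, 0.0632, 0.121]
tool_rot: [-0.452, 0.544, -0.543, 0.452]
ft_force: [0.5, 0.7, -1.7]
grip_width: 0.0124
```

```bash
cat >> h.py <<'E'
def S(P): return np.round(Rz(SY).T@(np.array(P)-SO)*1000,1)
def axis2d(m):
    ys,xs=np.where(m>0); pts=np.c_[xs,ys].astype(float); mu=pts.mean(0); u=np.linalg.svd(pts-mu,full_matrices=False)[2][0]; t=(pts-mu)@u
    return mu,u,mu+u*t.min(),mu+u*t.max()
def rodfind(n,im,near):
    m=red(im); k,l,s,c=cv2.connectedComponentsWithStats(m)
    nr=proj(n,near)[0]; best=None
    for j in range(1,k):
        if s[j,4]<25: continue
        ys,xs=np.where(l==j); d=np.hypot(xs-nr[0],ys-nr[1]).min()
        if best is None or d<best[0]: best=(d,j)
    mu,u,a,b=axis2d(l==best[1]); return mu,u,a,b,best
def rodmeas(tag):
    o=robot.get_obs(); Rc=R.from_quat(o["tool_rot"]).as_matrix(); p=np.array(o["position"])
    exp=p+Rc@np.array([.180,.006,0]); near=p+Rc@np.array([.12,.006,0])
    pl=[];tips=[]
    for n in("scene","top"):
        im=eyes.camera(n); cv2.imwrite(f"pics/{n}_{tag}.png",im[:,:,::-1])
        mu,u,a,b,best=rodfind(n,im,near); pe=proj(n,exp)[0]; tip=a if np.hypot(*(a-pe))<np.hypot(*(b-pe)) else b
        c,d1=ray(n,a);_,d2=ray(n,b); nn=np.cross(d1,d2);nn/=np.linalg.norm(nn); pl.append((c,nn)); tips.append(ray(n,tip)); print(n,"tip px",np.round(tip,1),"expected",np.round(pe,1),"len",np.hypot(*(a-b)))
    d=np.cross(pl[0][1],pl[1][1]); d/=np.linalg.norm(d)
    tip=tri(tips)
    A=np.array([pl[0][1],pl[1][1],d]); q=np.linalg.solve(A,[pl[0][1]@pl[0][0],pl[1][1]@pl[1][0],d@tip])
    ds=Rz(SY).T@d; ds*=-np.sign(ds[1])
    print("tip tri stand",S(tip),"on axis",S(q),"dir(stand, per 180mm)",np.round(ds/abs(ds[1])*180,1),"expected tip",S(exp),"TCP",S(p),"tooldir",np.round(Rz(SY).T@Rc[:,0]*180,1))
E
python3 - <<'E'
from h import *
rodmeas("p1"); rodmeas("p2"); rel(st(2,260,89),goal_R(SY))
E
```

```text
scene tip px [245.5 230.4] expected [245.7 230.1] len 53.01657000334995
top tip px [310.  177.9] expected [310.6 178.3] len 34.69407372527692
tip tri stand [  2.8  84.1 113.8] on axis [  3.3  84.1 116. ] dir(stand, per 180mm) [   1.4 -180.    -3.6] expected tip [  2.5  83.3 115. ] TCP [  2.4 263.3 121. ] tooldir [ 1.0e-01 -1.8e+02  0.0e+00]
scene tip px [245.5 230.4] expected [245.8 230. ] len 53.14061041266973
top tip px [310.  177.8] expected [310.5 178.2] len 34.69204667325794
tip tri stand [  2.9  84.1 114. ] on axis [  3.5  84.  116.3] dir(stand, per 180mm) [   1.7 -180.    -3.5] expected tip [  2.8  83.6 115.4] TCP [  2.5 263.6 121.4] tooldir [   0.3 -180.     0. ]
t 9.43 pos [0.566  0.0634 0.1215] turn units [-0.0003  0.0005  0.    ] shift(after turn) units [ 0.036  0.325 -0.006] ft [-0.1 -0.2 -0.9] w 0.0123
```

The tip agrees with the expected position to about 1 mm in both views. I lower to bore height and re-measure.

play_rows --pt "0 0 0.1 0 0 0 0" --pt "0 0 0.12 0 0 0 0" --pt "0 0 0.1 -0.005 0 0 0" --pt "0 0 0 0 0 0 0" --pt "0 0 0 0 0 0 0" --pt "0 0 0 0 0 0 0"

```text
time: 9.93
position: [0.5656, 0.0628, 0.089]
tool_rot: [0.452, -0.543, 0.544, -0.452]
ft_force: [0.4, 1.1, -0.9]
grip_width: 0.0126
```

Run:
```python
from h import *
rodmeas("p3"); rodmeas("p4"); rel(st(2,260,89),goal_R(SY))
a=cv2.imread("pics/scene_p4.png"); cv2.imwrite("pics/c4.png",cv2.resize(a[200:290,190:300],None,fx=7,fy=6.6,interpolation=cv2.INTER_CUBIC))
a=cv2.imread("pics/top_p4.png"); cv2.imwrite("pics/c4t.png",cv2.resize(a[150:230,260:370],None,fx=7,fy=7,interpolation=cv2.INTER_CUBIC))
```

```text
scene tip px [245.7 237.9] expected [246.  237.7] len 52.49761468935382
top tip px [308.9 179.5] expected [309.4 180. ] len 34.52459201639455
tip tri stand [ 2.7 83.5 82.3] on axis [ 3.3 83.5 84.5] dir(stand, per 180mm) [   1.6 -180.    -3.1] expected tip [ 2.4 82.9 83. ] TCP [  2.3 262.9  89. ] tooldir [ 1.0e-01 -1.8e+02  0.0e+00]
scene tip px [245.9 237.8] expected [246.  237.7] len 52.38549393529951
top tip px [308.9 179.5] expected [309.4 179.8] len 34.525191455186395
tip tri stand [ 2.9 83.6 82.4] on axis [ 3.4 83.6 84.4] dir(stand, per 180mm) [   1.1 -180.    -4.2] expected tip [ 2.7 82.8 83.5] TCP [  2.7 262.9  89.5] tooldir [   0. -180.    0.]
t 10.13 pos [0.5659 0.0626 0.0896] turn units [-0.0005  0.0001  0.    ] shift(after turn) units [ 0.028  0.006 -0.007] ft [ 0.1 -0.4 -1.3] w 0.0128
```

View pics/c4.png

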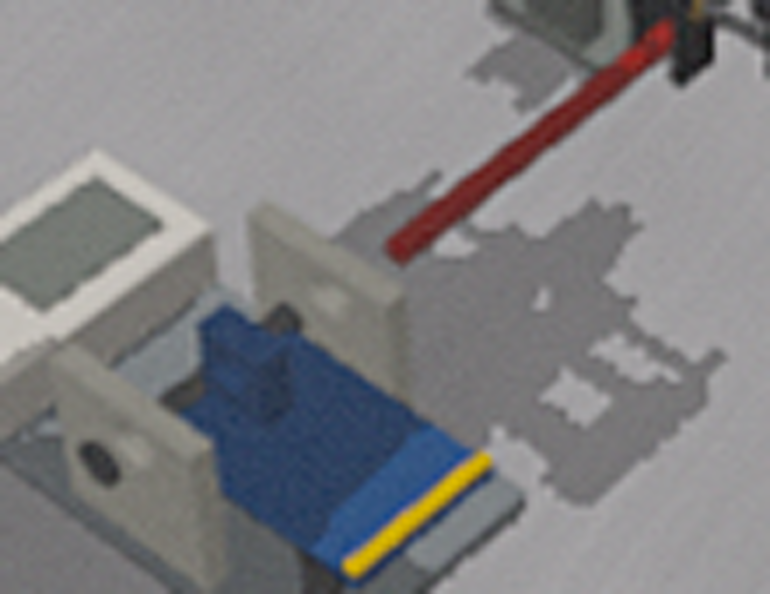

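View pics/c4t.png

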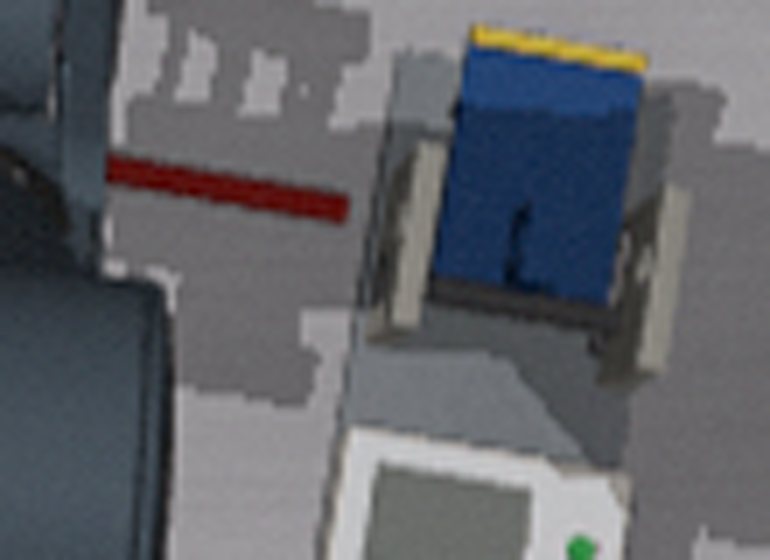

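The tip is at stand (2.8, 83.5, 82–84) against the bore at (2, –, 83). In the top crop it points at the pale hole in the near cheek. Inserting gently through the first cheek.

play_rows --pt "0 0.08 0 -0.006 0 0 0" --pt "0 0.08 0 0 0 0 0" --pt "0 0.08 0 0 0 0 0" --pt "0 0.08 0 0 0 0 0" --pt "0 0.08 0 0 0 0 0" --pt "0 0 0 0 0 0 0"

```text
time: 10.63
position: [0.5574, 0.0215, 0.0891]
tool_rot: [0.452, -0.544, 0.544, -0.452]
ft_force: [-0.1, -0.1, -1.6]
grip_width: 0.0122
```

Run:
```python
from h import *
rel(st(2,75,89),goal_R(SY)); o=robot.get_obs(); print(o["moment"],S(o["position"]))
im=eyes.camera("scene"); a=im[:,:,::-1]; cv2.imwrite("pics/c5.png",cv2.resize(a[200:290,190:300],None,fx=7,fy=6.6,interpolation=cv2.INTER_CUBIC))
```

```text
t 10.63 pos [0.5574 0.0215 0.0891] turn units [-0.     -0.0006  0.0002] shift(after turn) units [1.458e+00 1.000e-03 2.000e-03] ft [-0.1 -0.1 -1.6] w 0.0122
[-0.03012139  0.10851469 -0.00478578] [  1.8 220.8  89.1]
```

View pics/c5.png

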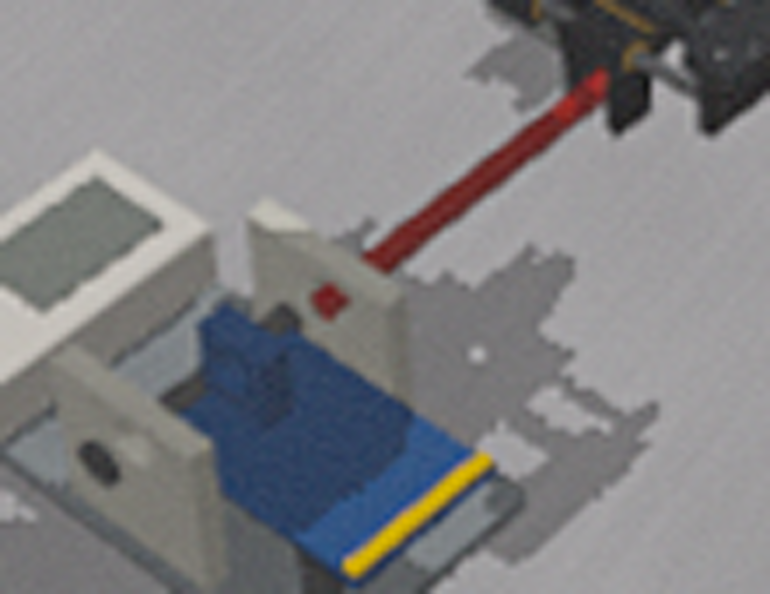

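The rod is through the near cheek (red at crop (328,300)) with no contact force. Next, the lug.

play_rows --pt "0 0.08 0 0 0 0 0" --pt "0 0.08 0 0 0 0 0" --pt "0 0.06 0 0 0 0 0" --pt "0 0.06 0 0 0 0 0" --pt "0 0.06 0 0 0 0 0" --pt "0 0.06 0 0 0 0 0" --pt "0 0.06 0 0 0 0 0" --pt "0 0.06 0 0 0 0 0" --pt "0 0.06 0 0 0 0 0" --pt "0 0 0 0 0 0 0"

```text
time: 11.52
position: [0.547, -0.0348, 0.0891]
tool_rot: [0.452, -0.544, 0.544, -0.452]
ft_force: [0.2, -0.1, -0.8]
grip_width: 0.0121
```

Run:
```python
from h import *
rel(st(2,75,89),goal_R(SY)); o=robot.get_obs(); print(o["moment"],S(o["position"]))
im=eyes.camera("scene"); a=im[:,:,::-1]; cv2.imwrite("pics/c6.png",cv2.resize(a[200:290,190:300],None,fx=7,fy=6.6,interpolation=cv2.INTER_CUBIC))
```

```text
t 11.52 pos [ 0.547  -0.0348  0.0891] turn units [-0.0002 -0.0003  0.0001] shift(after turn) units [0.886 0.001 0.001] ft [ 0.2 -0.1 -0.8] w 0.0121
[-0.03047112  0.05645176 -0.01484501] [  1.9 163.6  89.1]
```

View pics/c6.png

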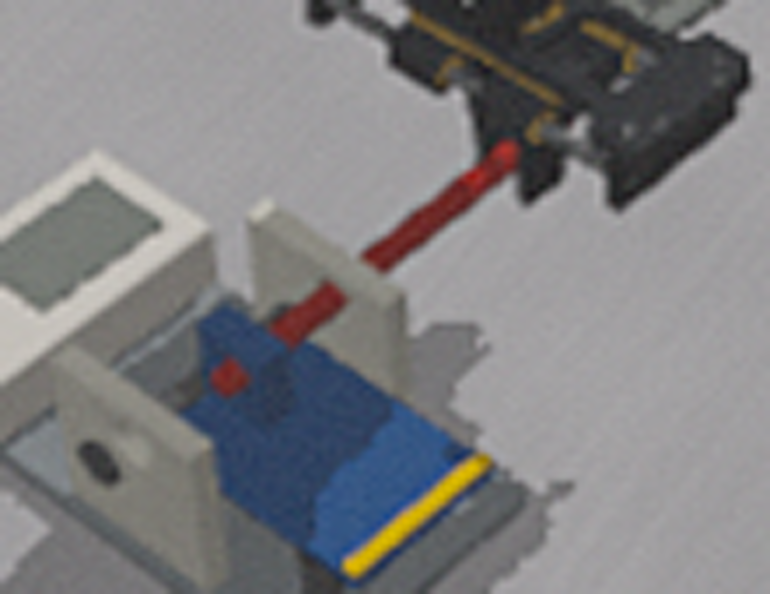

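Through the lug as well (red at crop (230,378)). On through the far cheek.

play_rows --pt "0 0.08 0 0 0 0 0" --pt "0 0.08 0 0 0 0 0" --pt "0 0.06 0 0 0 0 0" --pt "0 0.06 0 0 0 0 0" --pt "0 0.06 0 0 0 0 0" --pt "0 0.06 0 0 0 0 0" --pt "0 0.08 0 0 0 0 0" --pt "0 0.08 0 0 0 0 0" --pt "0 0.08 0 0 0 0 0" --pt "0 0.08 0 0 0 0 0" --pt "0 0.08 0 0 0 0 0" --pt "0 0 0 0 0 0 0"

```text
time: 12.57
position: [0.5326, -0.114, 0.0892]
tool_rot: [0.452, -0.544, 0.544, -0.452]
ft_force: [-1.1, -0.9, -1.4]
grip_width: 0.012
```

Run:
```python
from h import *
rel(st(2,75,89),goal_R(SY)); o=robot.get_obs(); print(o["moment"],S(o["position"]))
im=eyes.camera("scene"); a=im[:,:,::-1]; cv2.imwrite("pics/c7.png",cv2.resize(a[200:290,190:300],None,fx=7,fy=6.6,interpolation=cv2.INTER_CUBIC))
```

```text
t 12.57 pos [ 0.5326 -0.114   0.0892] turn units [-0.0003 -0.0004  0.0002] shift(after turn) units [ 0.08   0.002 -0.001] ft [-1.1 -0.9 -1.4] w 0.0120
[-0.02308335  0.0609488   0.01402554] [ 2.1 83.  89.2]
```

View pics/c7.png

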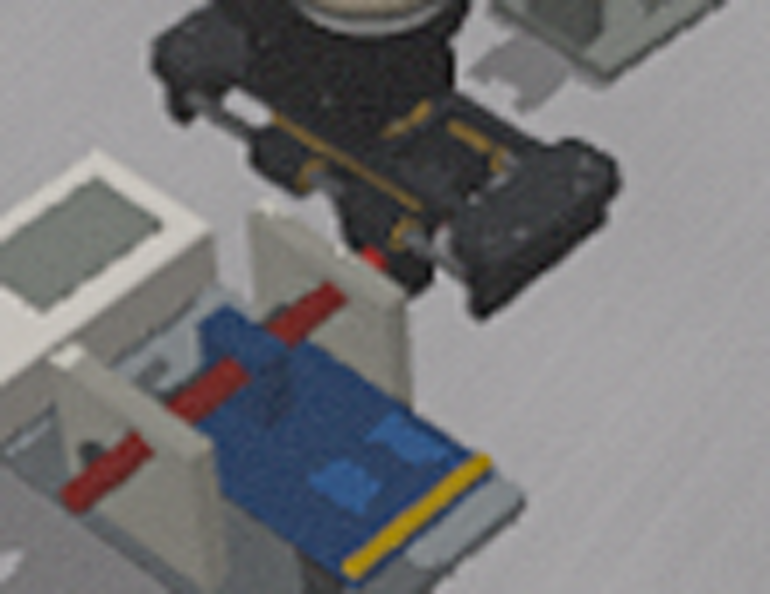

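The rod sticks out past the far cheek (crop (75,500)) by about 37 mm. A last 5 mm, then release and retreat upward.

play_rows --pt "0 0.05 0 0 0 0 0" --pt "0 0 0.02 0 0 0 0" --pt "0 0 0 0 0 0 0" --pt "0.4 0 0 0 0 0 0" --pt "0.5 0 0 0 0 0 0" --pt "0.5 0 0 0 0 0 0" --pt "0.5 0 0 0 0 0 0" --pt "0.5 0 0 0 0 0 0"

```text
time: 13.28
position: [0.5317, -0.117, 0.0872]
tool_rot: [0.452, -0.543, 0.544, -0.452]
ft_force: [0.2, 0.3, -0.7]
grip_width: 0.0377
```

play_rows --pt "0.5 0 -0.05 0 0 0 0" --pt "0.5 0 -0.15 0 0 0 0" --pt "0.5 0 -0.25 0 0 0 0" --pt "0.5 0 -0.3 0 0 0 0" --pt "0.5 -0.2 -0.3 0 0 0 0" --pt "0.5 -0.3 -0.2 0 0 0 0" --pt "0.5 -0.4 0 0 0 0 0" --pt "0.5 -0.4 0 0 0 0 0" --pt "0.5 -0.4 0 0 0 0 0" --pt "0.5 0 0 0 0 0 0" --pt "0.5 0 0 0 0 0 0"

```text
time: 14.2
position: [0.5624, 0.0522, 0.2125]
tool_rot: [0.453, -0.542, 0.543, -0.454]
ft_force: [-0.1, 0.0, -0.4]
grip_width: 0.0433
```

Run:
```python
from h import *
o=robot.get_obs(); print(o["time"],S(o["position"]),o["grip_width"])
im=snap("scene","fs"); a=im[:,:,::-1]; c1=cv2.resize(a[200:290,190:300],(780,590),interpolation=cv2.INTER_CUBIC); cv2.imwrite("pics/c8.png",c1)
t=snap("top","ft"); cv2.imwrite("pics/c8t.png",cv2.resize(t[140:240,270:390,::-1],None,fx=6,fy=6,interpolation=cv2.INTER_CUBIC))
m=red(t).copy(); m[:, :290]=0; m[:160]=0; m[230:]=0; mu,u,a_,b_=axis2d(m); print("rod ends stand",S(onz("top",a_,.08)),S(onz("top",b_,.08)))
```

```text
14.2 [  1.1 252.  212.5] 0.043334656006388306
rod ends stand [  1.4 109.   80. ] [  2.4 -97.2  80. ]
```

View pics/c8.png

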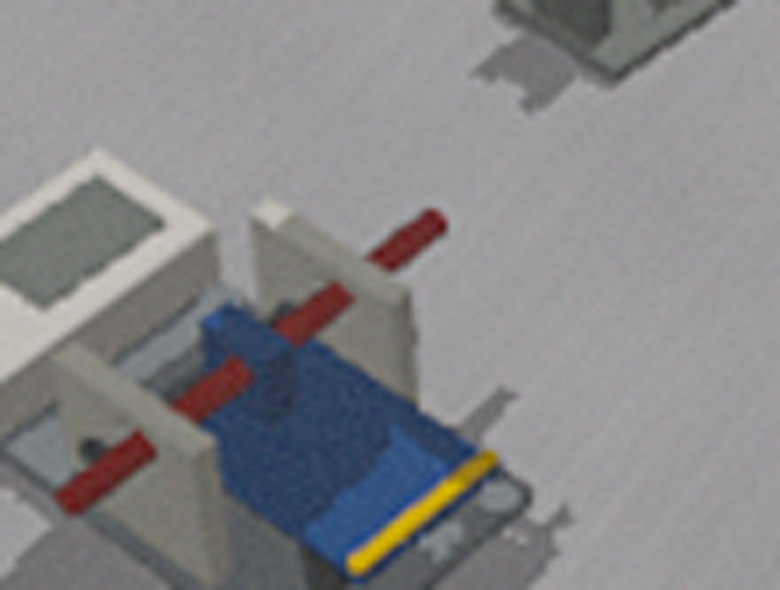

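View pics/c8t.png

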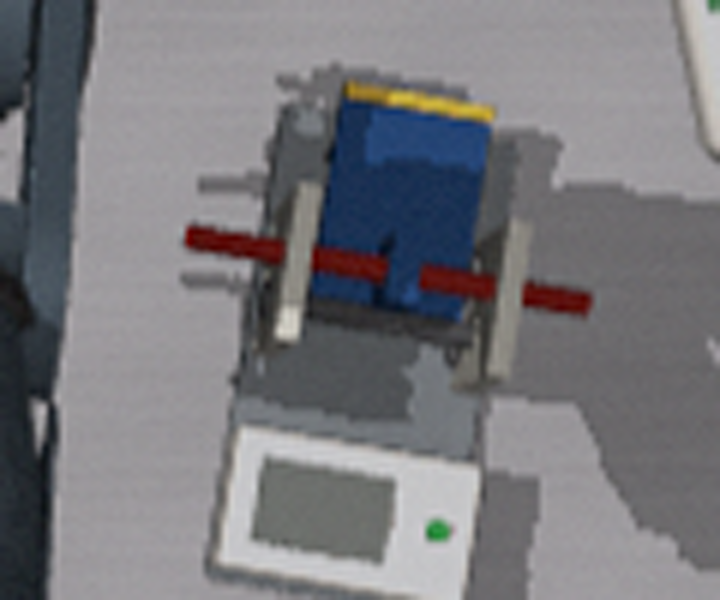

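View pics/fs.png

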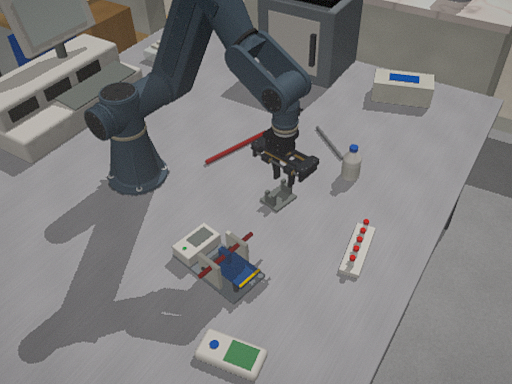

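The rod passes through both cheeks and the lug: its ends are at stand y +109 and −97, past the cheek faces at ±60. The step is flat, and the gripper is open and clear. The bottle (352,160), tube rack (357,250) and reader (230,355) are where they started. Handing in.

Run:
```python
from h import *
print(ticket.hand_in())
```

```text
the job is handed in; nothing more can be done
None
```

The job is done and handed in at about 14.3 s of the 61 s allowed. I pushed the blue step over with the closed fingers until it snapped down onto its stop. Then I took the short red rod (measured 208–210 mm) from its cradle. I threaded it through the near cheek, the lug and the far cheek, let go, and backed off.

**Last checks:**
- **Step:** it lies flat on its stop in both camera views.
- **Rod:** its ends are at stand y about +109 and −97 mm. It sticks out roughly 49 mm on one side and 37 mm on the other. That measured span is about 206 mm for the 210 mm rod, within pixel accuracy.
- **Forces:** wrist force stayed within a few newtons at every reading I took.
- **Bystanders:** the tube rack, bottle and reader look unmoved in the final scene picture; I judged this by eye.

**Disagreement:** before insertion the cameras suggested the rod drooped by 3–4 mm over 180 mm. The tip itself measured within about 1 mm of where it should be, so I went by the tip. The rod passed through with no noticeable contact force.

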